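Clamp a plaster fragment with the inner of two concentric knobs

ROBOT

A 6-joint arm with a two-finger parallel gripper is mounted at the origin on the work surface. World frame = base frame: x ahead of the robot, y to its left, z up, the work surface at z = 0. Lengths are in m, angles in rad, forces in N, time in s.
With the tool pointing down it reaches from about 0.275 to 1 m from the base axis. Payload 8.4 kg.
Tool frame: the origin (TCP) lies at the very end of the fingers, on their centre line; the grasp point (between the pads) lies 19 mm behind it; z points along the fingers, y is the line along which they close (so a half turn about z gives the same grasp; the last joint's range is limited). The gripper opens to 85 mm and grips with 20 to 120 N. Pads are 22 mm wide; open, the fingers measure 114 mm over their backs; the gripper's body (76 mm by 85 mm) begins 54 mm behind the grasp point. The pads swing forward as they close: fully open they stand 13 mm farther back than shut.
Start: joints at [-1.139, 0.353, 1.633, -0, 1.155, -0.002], TCP at [0.263, -0.567, 0.231] pointing down, gripper open.
Joint ranges: [-2.63, 2.63], [-0.92, 2.1], [0.06, 2.66], [-1.3, 4.44], [0, 2.69], [-3.02, 3.02]. Speed limits (rad/s): [2.22, 2.22, 2.79, 3.14, 3.14, 3.14].

INTERFACE

Orientations are given as a unit quaternion [x, y, z, w].
In Python, from cell import bot, eyes gives the robot as it stands.
- The arm moves only by the tool send_rows, never from a script. Its argument "rows" is a list of rows, each an object with "jaw": the opening, from 0 (shut) to 1 (fully open); "dp": the shift along the tool's x, y, z in fractions of the full range, 1 being 400 mm, a list of three; "dr": the turn, a rotation vector about the tool's x, y, z in parts of the range, where 1.0 means 360 degrees, a list of three. A call has 1 to 5 rows; each row is the pose to reach, as a shift and turn from the pose commanded when the call began, along the tool's axes at that moment; what a row does not reach only later rows make up. A row lasts 1/8 s, in which the tool goes at most 62.5 mm and 10.7 degrees, less where a joint would pass 70% of its speed; a pose out of reach is approached as far as the arm can. A shift or turn number past 1, either way, is cut back to 1. A call with a gripper value outside its range is refused whole. The fingers move at their own pace and stop on an object; "newtons" is the grip in N (left out, the last holds). Time passes only in rows, so rows that repeat a pose let the fingers close. It gives the time, the measured TCP pose, the force, the opening and the grip force at its end, in the units of the state.
- bot.get_obs(): the state, without advancing time (a new reading comes with each control period).
- eyes.read_camera(name): name is "side" or "top" or "wrist"; returns a dict with "frame" (384x512x3 uint8, blue, green, red), "depth" (384x512 float32, m along the optical axis (not along the pixel's ray), 0 where there is no reading), "vertical_fov" (degrees; the focal length in pixels is half the picture's height over the tangent of half this angle, whatever the lens; pixels are square), "cx", "cy" (the principal point, pixels), "dist" ([k1, k2, p1, p2, k3] as OpenCV has them; the pictures are not rectified), "world_from_camera" (4x4, takes a point from camera to world coordinates). Camera axes: x right, y down, z forward; pixel columns grow to the right and rows downward; lengths in m; the calibration is good to about 2 mm. A picture is of the moment at which its call begins.
- bot.finish_job(): hands the job in; it is judged then, once.
The state is a dict: "clock": time; "q": joint angles; "qvel": joint speeds; "joint_torque": joint torques, N m; "ee_pos": TCP position; "tool_rot": TCP orientation; "force": force on the tool from outside, world axes, zero at the start; "wrist_torque": the same for the moment, N m; "opening": opening from 0.0 (shut) to 1.0 (fully open); "grasp_force": force on a finger pad.
Only numpy, scipy, OpenCV 4.12 (cv2) and the standard library are available. Lean on these libraries where they do the work, as an engineer would, in place of code of your own. Each camera call takes 0.05 s, during which the arm holds its last target. There are 200 camera calls.

TASK

Set the loose plaster fragment painted side up on the empty cork seat of the bonding jig, its flat sawn face towards the fence and close to it, let go, and then turn the inner knob (the upper bar) clockwise, moving the press arm by that knob only, until the pad has pushed the fragment flush against the fence and presses it there with a light pressure of about 3.5 N; never more than 9 N, the plaster is fragile. Leave the knob so clamped and let go. Do not disturb the outer knob, whose arm guards the neighbouring fragment, nor that fragment, nor the other things on the table, and do not drop or ram the plaster.

Things in the scene. Friction and masses are not known exactly. Their poses are not given: they have to be found in the camera images.
- jig: Plywood jig board 210 x 310 x 15 mm lying on the table, fixed; origin on its underside, on the knobs' common vertical axis; x away from the robot, z up. Heights in this list count from the board's TOP, 15 mm above the origin. Stack on the axis: press arm at 9-23 mm, outer sleeve's arm at 26-40, outer knob at 40-54, inner knob at 57-77.
- fence (a point): Foot of the face of the aluminium fence, at its middle, level with the board's top; axes are the jig's. Fence 90 mm long (y), 18 high, 10 thick; its face looks to -x. In front of it lies the empty seat, a flush cork inlay 68 mm (x) by 56 mm (y), on the jig's +y side, centred on this point along y. Set the fragment down centred there to about 10 mm, not over 20 mm from the fence.
- fragment: Loose plaster fragment, 0.1 to 0.2 kg, 28 mm thick; origin at its underside, z up through the painted face. Flat sawn face at x = +26 mm (goes to the fence: its x becomes the jig's x). Two parallel sides at y = +-24 mm, good to grip. The broken side at -x is uneven, 24 to 37 mm from the origin, so the pad's contact must be felt.
- knob_grip (a point): Centre of the inner knob: black bar 40 mm long, 14 wide, 20 high (10 above and below this point), on the axis. x runs along the bar, over the press arm. Clockwise from above brings the arm to the fragment within 0.3 to 1.0 rad. A steady friction of about 0.5 N m holds it where left; pad pressure adds 0.087 N m per N, sliding the fragment about 0.1 N m. The stop lies beyond the clamped position.
- press_arm: Steel arm, 12 mm wide, 98 mm long, fixed to the inner knob's shaft below both knobs; x along it, parallel to the bar. At its end, 85 mm from the axis, a sprung plunger on its -y (clockwise) side carries the pad, an upright rubber roll of 7 mm radius, 16 mm high, 8-24 mm above the board; unloaded its front is 25 mm from the arm's middle line. It yields 1 mm per 2 N. Not to be pushed by the gripper.
- outer_knob: Outer knob: round, knurled, 26 mm radius, 14 mm high, directly below the inner bar with a 3 mm gap (top at 54 mm above the board), on the same axis; its sleeve carries the second arm. Origin on the axis at the board's top; x along its arm. It turns very easily (0.03 N m), even when rubbed by a fingertip; to be left alone.
- outer_tip (a point): End of the outer knob's arm, 85 mm from the axis and 32 mm above the board, beside the neighbouring fragment. Must stay put.
- neighbour: Second plaster fragment, 62 x 52 x 30 mm, origin under its middle, on the other seat on the jig's -y side, between the outer arm's pad and the second fence; already bonded, to be left alone.
- bowl: White plastic bowl, 90 mm across, 45 mm high; bystander.
- jar: Glass jar, 64 mm across, 80 mm high; bystander.
- tub: White plastic tub, 116 mm across, 120 mm high; bystander.
- brush: Brush, 170 mm long, lying on the table; bystander.
- spatula: Spatula, 190 mm long, lying on the table; bystander.
- tape: Roll of paper tape, 90 mm across, 25 mm high; bystander.
- cork_block: Cork block 70 x 45 x 35 mm; bystander.
Not all that is in view belongs to the job. Leave any purple look-alike of the fragment alone.

How it is judged:
By the outcome, as a careful person would: the job done as asked, in the order asked, and still so for the second after the job is handed in, with the robot touching nothing.
It also fails if it takes over 72 s, if anything falls off the work surface, if the arm or the gripper's body presses on something with over 40 N, if the wrist force passes 120 N, or if a joint passes its speed limit or range.

## Working session

There is one attempt and no reset: what is moved stays moved. The work goes in short steps, Python scripts to look and compute and a tool call to move; the robot and the scene stay as the last step left them, time stands still between calls to the robot, and variables do not carry over. Pictures are saved under pics/ and viewed, at most 10 in all, crops included, and the job is handed in when it is done.

Besides the shell and the picture viewer there is one more tool, called as name(argument=value, ...) on one line, values as JSON. send_rows: Moves the arm, as the interface text tells. Its arguments: {"type":"object","properties":{"rows":{"type":"array"},"newtons":{"type":"number"}},"required":["rows"]}

```bash
mkdir -p pics; ls
cat > h.py <<'E'
import numpy as np, cv2, pickle
from scipy.spatial.transform import Rotation as R
def grab(n):
    from cell import eyes
    c=eyes.read_camera(n); pickle.dump(c,open(n+'.pkl','wb')); return c
def load(n): return pickle.load(open(n+'.pkl','rb'))
def K(c):
    f=c['frame'].shape[0]/2/np.tan(np.radians(c['vertical_fov'])/2)
    return np.array([[f,0,c['cx']],[0,f,c['cy']],[0,0,1.]])
def ray(c,u,v):
    p=cv2.undistortPoints(np.array([[[u,v]]],float),K(c),np.array(c['dist'],float))[0,0]
    return np.array([p[0],p[1],1.])
def atz(c,u,v,z):
    T=np.array(c['world_from_camera']); d=T[:3,:3]@ray(c,u,v); o=T[:3,3]
    return o+d*(z-o[2])/d[2]
def dep(c,u,v):
    T=np.array(c['world_from_camera']); d=c['depth'][int(round(v)),int(round(u))]
    return T[:3,:3]@(ray(c,u,v)*d)+T[:3,3]
def proj(c,P):
    T=np.linalg.inv(np.array(c['world_from_camera'])); r,_=cv2.Rodrigues(T[:3,:3])
    return cv2.projectPoints(np.atleast_2d(P).astype(float),r,T[:3,3],K(c),np.array(c['dist'],float))[0][:,0]
E
python3 - <<'E'
from h import *
from cell import bot
for n in('top','side','wrist'):
    c=grab(n); print(n,np.round(c['world_from_camera'],3).tolist(),c['vertical_fov'])
    cv2.imwrite(f'pics/{n}0.png',c['frame'])
cv2.imwrite('pics/top0.png',cv2.resize(load('top')['frame'],(800,600),interpolation=cv2.INTER_CUBIC))
o=bot.get_obs(); print({k:np.round(v,3).tolist() for k,v in o.items()})
E
```

```text
pics
top [[-0.028, -0.996, 0.083, 0.481], [-1.0, 0.029, 0.008, 0.002], [-0.01, -0.083, -0.997, 1.158], [0.0, 0.0, 0.0, 1.0]] 56.12127701052282
side [[-0.997, -0.049, 0.059, 0.475], [-0.075, 0.76, -0.646, 0.885], [-0.013, -0.648, -0.761, 1.094], [0.0, 0.0, 0.0, 1.0]] 50.00653427632594
wrist [[0.42, -0.862, -0.283, 0.335], [-0.907, -0.4, -0.13, -0.534], [-0.001, 0.311, -0.95, 0.373], [0.0, 0.0, 0.0, 1.0]] 67.416833266756
{'clock': 0.15, 'q': [-1.139, 0.354, 1.634, 0.0, 1.155, -0.002], 'qvel': [0.0, -0.0, -0.003, 0.001, -0.002, 0.0], 'joint_torque': [-0.0, -60.564, -34.234, 0.0, 0.006, -0.0], 'ee_pos': [0.263, -0.567, 0.231], 'tool_rot': [0.977, 0.215, -0.0, -0.001], 'force': [0.944, -0.014, 0.397], 'wrist_torque': [0.051, -0.047, 0.037], 'grasp_force': 0.0, 'opening': 1.003}
```

View pics/top0.png

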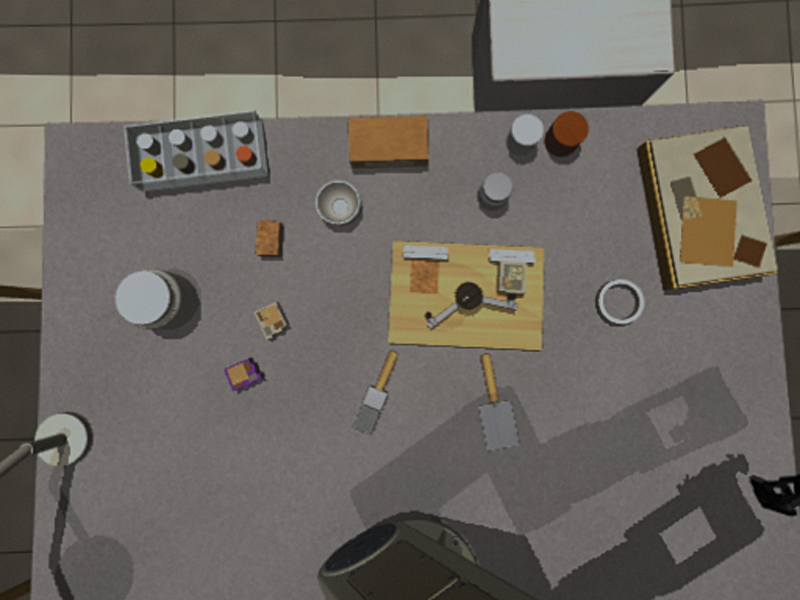

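View pics/side0.png

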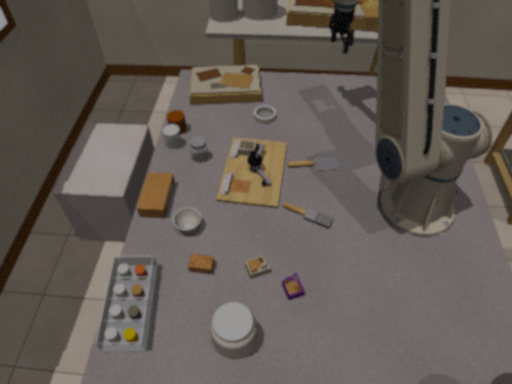

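The top view shows the jig with corners (392,241), (544,247), (542,350) and (389,344), the knob at (469,296), and the empty cork at (424,276). The loose fragment is at (271,320) and the purple decoy at (242,375). The side view agrees. I'll enlarge the jig and the fragment.

Run:
```python
from h import *
c=load('top'); f=c['frame']
a=cv2.resize(f[148:230,244:354],None,fx=5,fy=5,interpolation=cv2.INTER_CUBIC)  # 550x410
b=cv2.resize(f[186:222,154:190],None,fx=6.8,fy=6.8,interpolation=cv2.INTER_CUBIC)
im=np.zeros((410,800,3),np.uint8); im[:,:550]=a; im[:b.shape[0],552:552+b.shape[1]]=b[:, :248]
cv2.imwrite('pics/crop1.png',im); print(b.shape)
for n,(u,v) in dict(frag=(271,320),decoy=(242,375),jigTL=(394,243),jigTR=(542,249),jigBR=(540,348),jigBL=(391,342),knob=(469,296)).items():
    print(n,dep(c,u*.64,v*.64).round(4))
```

```text
(245, 245, 3)
frag [0.5191 0.2744 0.0295]
decoy [0.4118 0.3325 0.0297]
jigTL [0.6707 0.0242 0.0115]
jigTR [ 0.6485 -0.2772  0.0152]
jigBR [ 0.448  -0.2638  0.0135]
jigBL [0.4681 0.0358 0.0117]
knob [ 0.5518 -0.1168  0.0905]
```

View pics/crop1.png

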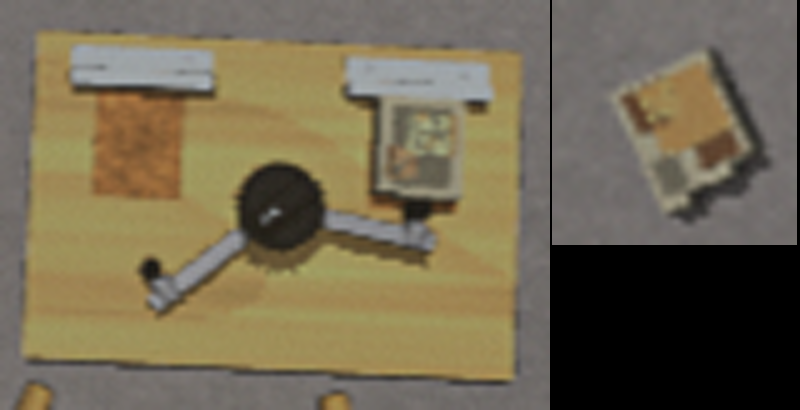

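The fragment's sawn edge is the upper-left one, (612,97) to (712,52), with the broken edge at the lower right, so its yaw is about 26°. The press arm runs from the knob at (280,206) to (160,300), with its pad at (150,268). Next I'll hover over the fragment and measure it with the wrist camera.

```bash
cat >> h.py <<'E'
def mv(pos,yaw):
    """tool pointing down, tool x at world yaw (deg): print dp (mm), dr (deg) from the present pose"""
    from cell import bot
    o=bot.get_obs(); r0=R.from_quat(o['tool_rot'])
    r1=R.from_euler('z',yaw,degrees=True)*R.from_quat([1,0,0,0])
    print('dp',(r0.inv().apply(np.array(pos)-o['ee_pos'])*1000).round(1),'dr',np.degrees((r0.inv()*r1).as_rotvec()).round(2),
      't',round(o['clock'],2),'pos',np.round(o['ee_pos'],4),'yaw',round(np.degrees(np.arctan2(r0.as_matrix()[1,0],r0.as_matrix()[0,0])),2))
E
python3 -c "
from h import *
mv([.515,.275,.2],26)"
```

```text
dp [ 582.9 -657.6   31.4] dr [-0.06 -0.   -1.14] t 0.15 pos [ 0.2625 -0.5668  0.2307] yaw 24.86
```

The rows are not in the units I measure in: shifts go in shares of 400 mm and turns go in shares of 360 degrees. I convert before sending: -225 mm / 400 = -0.5625, 200 mm / 400 = 0.5, -1 degrees / 360 = -0.0028.

send_rows(rows=[{"jaw":1,"dp":[0.1,-0.1125,0.005],"dr":[0,0,-0.0006]},{"jaw":1,"dp":[0.2,-0.225,0.01],"dr":[0,0,-0.0011]},{"jaw":1,"dp":[0.3,-0.3375,0.015],"dr":[0,0,-0.0017]},{"jaw":1,"dp":[0.4,-0.45,0.02],"dr":[0,0,-0.0022]},{"jaw":1,"dp":[0.5,-0.5625,0.025],"dr":[0,0,-0.0028]}])

```text
clock: 0.78
ee_pos: [0.3498, -0.2771, 0.2212]
tool_rot: [0.975, 0.224, 0.0, 0.0]
force: [1.5, 0.8, -0.4]
opening: 1.002
grasp_force: 0.0
```

Converted, -225 mm / 400 = -0.5625, 200 mm / 400 = 0.5.

send_rows(rows=[{"jaw":1,"dp":[0.1,-0.1125,0.005],"dr":[0,0,0]},{"jaw":1,"dp":[0.2,-0.225,0.01],"dr":[0,0,0]},{"jaw":1,"dp":[0.3,-0.3375,0.015],"dr":[0,0,0]},{"jaw":1,"dp":[0.4,-0.45,0.02],"dr":[0,0,0]},{"jaw":1,"dp":[0.5,-0.5625,0.025],"dr":[0,0,0]}])

```text
clock: 1.4
ee_pos: [0.4317, 0.0128, 0.2114]
tool_rot: [0.975, 0.224, 0.0, 0.0]
force: [0.9, 0.0, 0.5]
opening: 0.997
grasp_force: 0.0
```

Converted, -208 mm / 400 = -0.52, 183 mm / 400 = 0.4575.

send_rows(rows=[{"jaw":1,"dp":[0.1,-0.1125,0.005],"dr":[0,0,0]},{"jaw":1,"dp":[0.2,-0.225,0.01],"dr":[0,0,0]},{"jaw":1,"dp":[0.3,-0.3375,0.015],"dr":[0,0,0]},{"jaw":1,"dp":[0.4,-0.45,0.02],"dr":[0,0,0]},{"jaw":1,"dp":[0.4575,-0.52,0.025],"dr":[0,0,0]}])

```text
clock: 2.02
ee_pos: [0.5057, 0.2806, 0.2009]
tool_rot: [0.974, 0.224, 0.0, -0.0]
force: [0.2, 0.0, 0.7]
opening: 1.003
grasp_force: 0.0
```

Run:
```python
from h import *
c=grab('wrist'); mv([.515,.275,.2],26)
cv2.imwrite('pics/w1.png',cv2.resize(c['frame'],(800,600),interpolation=cv2.INTER_CUBIC))
```

```text
dp [ 3.8 11.3  0.8] dr [-0.1  -0.11 -0.04] t 2.08 pos [0.5066 0.2835 0.2008] yaw 25.96
```

View pics/w1.png

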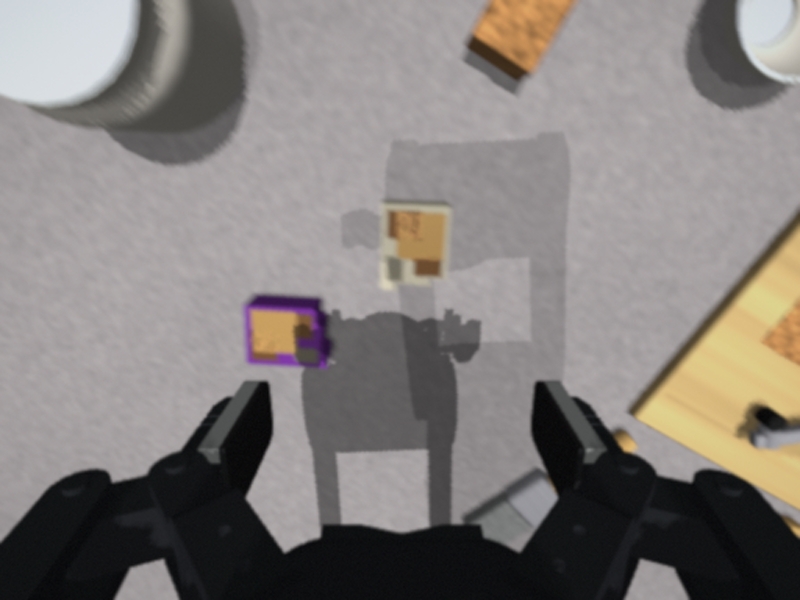

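The wrist view shows the fragment at (380–452, 203–288). Its straight sawn edge is at the top, (384,204) to (452,206), and its broken edge is at the bottom. The purple decoy is at (285,330). I'll fit the fragment's pose from depth.

```bash
cat >> h.py <<'E'
def cloud(c):
    h,w=c['depth'].shape; v,u=np.mgrid[:h,:w]
    p=cv2.undistortPoints(np.stack([u,v],-1).reshape(-1,1,2).astype(float),K(c),np.array(c['dist'],float))[:,0]
    P=np.c_[p,np.ones(len(p))]*c['depth'].reshape(-1,1); T=np.array(c['world_from_camera'])
    P=P@T[:3,:3].T+T[:3,3]; P[c['depth'].ravel()==0]=np.nan
    return P.reshape(h,w,3)
E
python3 - <<'E'
from h import *
c=load('wrist'); P=cloud(c)
sub=P[115:200,225:305].reshape(-1,3)
t=sub[(sub[:,2]>.02)&(sub[:,2]<.04)]
print(len(t),np.median(t[:,2]),'table',np.nanmedian(sub[sub[:,2]<.01][:,2]))
best=None
for a in np.arange(15,40,.5):
    X=t[:,:2]@np.array([[np.cos(np.radians(a)),-np.sin(np.radians(a))],[np.sin(np.radians(a)),np.cos(np.radians(a))]])
    l,h=np.percentile(X[:,1],[1,99]); hx=np.percentile(X[:,0],99);lx=X[:,0].min()
    if best is None or h-l<best[0]: best=(h-l,a,l,h,lx,hx)
print(np.round(best,4))
_,a,l,h,lx,hx=best
# corner pixels read by eye, at z=.028
for u,v in((384,204),(452,206),(448,274),(380,288)): print(atz(c,u*.64,v*.64,.028).round(4))
A=atz(c,384*.64,204*.64,.028);B=atz(c,452*.64,206*.64,.028)
d=A-B; print('edge',np.linalg.norm(d),'yaw',np.degrees(np.arctan2(-d[0],d[1])))
ar=np.radians(a); o=np.array([np.cos(ar),np.sin(ar)])*(hx-.026)+np.array([-np.sin(ar),np.cos(ar)])*(l+h)/2
print('origin',o.round(4))
E
```

```text
2218 0.028428753148928898 table 0.0001832797046407153
[4.690e-02 2.350e+01 2.160e-02 6.850e-02 5.554e-01 6.173e-01]
[0.5394 0.3098 0.028 ]
[0.5588 0.2668 0.028 ]
[0.5144 0.2465 0.028 ]
[0.4831 0.2865 0.028 ]
edge 0.04711818933468795 yaw 24.2862696413998
origin [0.5243 0.2771]
```

```bash
python3 -c "
from h import *
mv([.5243,.2771,.004],24)"
```

```text
dp [ 12.7  13.9 196.8] dr [-0.1  -0.11  1.96] t 2.08 pos [0.5066 0.2835 0.2008] yaw 25.96
```

Converted, 190 mm / 400 = 0.475, 13.9 mm / 400 = 0.0348, 2 degrees / 360 = 0.0056.

send_rows(rows=[{"jaw":1,"dp":[0.0318,0.0348,0.125],"dr":[-0.0003,-0.0003,0.0056]},{"jaw":1,"dp":[0.0318,0.0348,0.25],"dr":[-0.0003,-0.0003,0.0056]},{"jaw":1,"dp":[0.0318,0.0348,0.3625],"dr":[-0.0003,-0.0003,0.0056]},{"jaw":1,"dp":[0.0318,0.0348,0.4375],"dr":[-0.0003,-0.0003,0.0056]},{"jaw":1,"dp":[0.0318,0.0348,0.475],"dr":[-0.0003,-0.0003,0.0056]}])

```text
clock: 2.7
ee_pos: [0.5219, 0.2701, 0.0095]
tool_rot: [0.978, 0.207, -0.002, 0.001]
force: [0.0, 0.1, -0.0]
opening: 1.001
grasp_force: 0.0
```

Converted, 6 mm / 400 = 0.015.

send_rows(rows=[{"jaw":1,"dp":[0,0,0.015],"dr":[0,0,0]},{"jaw":1,"dp":[0,0,0.015],"dr":[0,0,0]},{"jaw":0.8,"dp":[0,0,0.015],"dr":[0,0,0]},{"jaw":0.7,"dp":[0,0,0.015],"dr":[0,0,0]},{"jaw":0.6,"dp":[0,0,0.015],"dr":[0,0,0]}], newtons=25)

```text
clock: 3.32
ee_pos: [0.5233, 0.2712, 0.0059]
tool_rot: [0.978, 0.207, -0.0, 0.001]
force: [-0.8, 0.9, 1.9]
opening: 0.601
grasp_force: 0.8
```

send_rows(rows=[{"jaw":0.55,"dp":[0,0,0],"dr":[0,0,0]},{"jaw":0.5,"dp":[0,0,0],"dr":[0,0,0]},{"jaw":0.45,"dp":[0,0,0],"dr":[0,0,0]},{"jaw":0.4,"dp":[0,0,0],"dr":[0,0,0]},{"jaw":0.4,"dp":[0,0,0],"dr":[0,0,0]}])

```text
clock: 3.95
ee_pos: [0.5232, 0.2711, 0.0059]
tool_rot: [0.978, 0.207, -0.0, 0.001]
force: [-1.1, 0.5, 5.9]
opening: 0.557
grasp_force: 25.6
```

send_rows(rows=[{"jaw":0.4,"dp":[0,0,-0.0125],"dr":[0,0,0]},{"jaw":0.4,"dp":[0,0,-0.0625],"dr":[0,0,0]},{"jaw":0.4,"dp":[0,0,-0.175],"dr":[0,0,0]},{"jaw":0.4,"dp":[0,0,-0.3],"dr":[0,0,0]},{"jaw":0.4,"dp":[0,0,-0.325],"dr":[0,0,0]}])

```text
clock: 4.58
ee_pos: [0.5251, 0.2721, 0.14]
tool_rot: [0.978, 0.207, 0.003, 0.0]
force: [0.8, -0.9, -2.5]
opening: 0.56
grasp_force: 26.7
```

Run:
```python
from h import *
c=load('top')
g=lambda x,y,z:atz(c,244+x/5,148+y/5,z)
A=g(72,83,.033);B=g(212,91,.033)   # empty fence front top edge
C=g(347,95,.033);D=g(490,100,.033)
print(A,B,np.linalg.norm(A-B),'yaw',np.degrees(np.arctan2(-(A-B)[0],(A-B)[1])))
print(C,D,np.linalg.norm(C-D),'yaw',np.degrees(np.arctan2(-(C-D)[0],(C-D)[1])))
print('fence mid',(A+B)/2)
print('knob top',g(280,206,.092), 'seat',g(137,145,.015))
print('arm end',g(160,300,.038),'pad',g(150,268,.039))
# board corners
for p in((37,32),(523,52),(515,380),(24,357)): print(g(*p,.015))
mv([.57,-.03,.14],-4)
```

```text
[0.63767104 0.00497886 0.033     ] [ 0.63000264 -0.08285235  0.033     ] 0.08816533433120831 yaw -4.989748370242138
[ 0.62495396 -0.16732577  0.033     ] [ 0.61912279 -0.25635418  0.033     ] 0.08921917668698123 yaw -3.747395155956284
fence mid [ 0.63383684 -0.03893675  0.033     ]
knob top [ 0.55243683 -0.1161988   0.092     ] seat [ 0.59912273 -0.03527905  0.015     ]
arm end [ 0.49977018 -0.04574175  0.038     ] pad [ 0.51972929 -0.04014493  0.039     ]
[0.67377043 0.02652061 0.015     ]
[ 0.65147057 -0.28279885  0.015     ]
[ 0.44399384 -0.26757707  0.015     ]
[0.46665608 0.04026083 0.015     ]
dp [-81.1 294.4   0. ] dr [ 1.000e-02 -3.000e-01  2.785e+01] t 4.58 pos [0.5251 0.2721 0.14  ] yaw 23.85
```

Converted, 270 mm / 400 = 0.675, 220 mm / 400 = 0.55, 26 degrees / 360 = 0.0722.

send_rows(rows=[{"jaw":0.4,"dp":[-0.0325,0.1375,0],"dr":[0,0,0.0153]},{"jaw":0.4,"dp":[-0.065,0.275,0],"dr":[0,0,0.0306]},{"jaw":0.4,"dp":[-0.0975,0.4125,0],"dr":[0,0,0.0458]},{"jaw":0.4,"dp":[-0.13,0.55,0],"dr":[0,0,0.0611]},{"jaw":0.4,"dp":[-0.1575,0.675,0],"dr":[0,-0.0006,0.0722]}])

```text
clock: 5.2
ee_pos: [0.5741, -0.0033, 0.1359]
tool_rot: [1.0, -0.02, -0.002, 0.002]
force: [0.4, 1.2, -1.4]
opening: 0.558
grasp_force: 26.7
```

Converted, 38 mm / 400 = 0.095, 30 mm / 400 = 0.075, 2 degrees / 360 = 0.0056.

send_rows(rows=[{"jaw":0.4,"dp":[0.0075,0.075,0],"dr":[0,0,0.0056]},{"jaw":0.4,"dp":[0.015,0.095,0],"dr":[0,0,0.0056]},{"jaw":0.4,"dp":[0.015,0.095,0],"dr":[0,0,0.0056]},{"jaw":0.4,"dp":[0.015,0.095,0],"dr":[0,0,0.0056]}])

```text
clock: 5.7
ee_pos: [0.5789, -0.0384, 0.1359]
tool_rot: [0.999, -0.036, -0.002, 0.001]
force: [-0.5, -0.1, -1.1]
opening: 0.557
grasp_force: 26.7
```

Run:
```python
from h import *
c=grab('wrist'); mv([.60,-.036,.14],-4.2)
cv2.imwrite('pics/w2.png',cv2.resize(c['frame'],(800,600),interpolation=cv2.INTER_CUBIC))
```

```text
dp [20.8 -3.8 -4.2] dr [0.17 0.25 0.14] t 5.75 pos [ 0.5789 -0.0383  0.1359] yaw -4.06
```

View pics/w2.png

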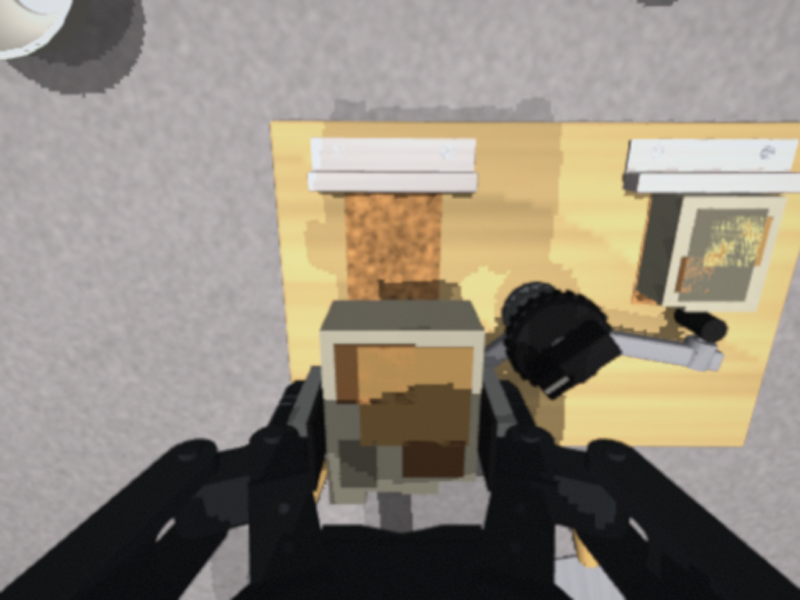

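The wrist view shows the fragment's top front edge at (321,331)–(483,330). The fence's top front edge is at (308,190)–(476,192), the cork spans x 345–441 below it, and the inner bar's end is near (572,375). Next I'll measure all of these in world coordinates.

Run:
```python
from h import *
c=load('wrist'); s=.64
for n,(u,v) in dict(fl=(330,182),fm=(392,182),flange=(392,155),fragtop=(420,390),fragtop2=(350,338),knobtop=(572,365),disc=(540,315),board=(300,250)).items(): print(n,dep(c,u*s,v*s).round(4))
A=atz(c,308*s,191*s,.033);B=atz(c,477*s,191.5*s,.033)
print('fence',A,B,np.linalg.norm(A-B),'mid',(A+B)/2,'yaw',np.degrees(np.arctan2(-(A-B)[0],(A-B)[1])))
P=cloud(c); ft=P[215:300,200:315].reshape(-1,3); z=np.nanmedian(P[225:290,225:290,2]); print('frag top z',z)
A=atz(c,321*s,331*s,z);B=atz(c,483*s,330*s,z)
print('fragfront',A,B,np.linalg.norm(A-B),(A+B)/2,'yaw',np.degrees(np.arctan2(-(A-B)[0],(A-B)[1])))
for u,v in((346,194),(441,194),(346,300),(441,300),(272,122),(290,380),(799,122),(742,446)): print('seat/board',atz(c,u*s,v*s,.015).round(4))
# bar: points above .085
k=P[160:270,300:420].reshape(-1,3); k=k[(k[:,2]>.084)&(k[:,2]<.1)]
r=cv2.minAreaRect((k[:,:2]*1000).astype(np.float32)); print('bar',len(k),np.median(k[:,2]),r)
k=P[160:270,300:420].reshape(-1,3); k=k[(k[:,2]>.062)&(k[:,2]<.074)]; print('disc',len(k),cv2.minEnclosingCircle((k[:,:2]*1000).astype(np.float32)))
```

```text
fl [ 0.6438 -0.0061  0.0336]
fm [ 0.6416 -0.0388  0.034 ]
flange [ 0.6548 -0.0396  0.0188]
fragtop [ 0.5894 -0.0452  0.1589]
fragtop2 [ 0.6078 -0.026   0.1588]
knobtop [ 0.5579 -0.1165  0.0912]
disc [ 0.5747 -0.108   0.0689]
board [0.6049 0.0192 0.0155]
fence [0.64000111 0.0062124  0.033     ] [ 0.63334824 -0.08358025  0.033     ] 0.09003876837060533 mid [ 0.63667468 -0.03868393  0.033     ] yaw -4.237386600445454
frag top z 0.15837639511644652
fragfront [ 0.6103922  -0.01788875  0.1583764 ] [ 0.60733655 -0.06445062  0.1583764 ] 0.0466620283015217 [ 0.60886438 -0.04116969  0.1583764 ] yaw -3.7546823227236605
seat/board [ 0.6354 -0.0116  0.015 ]
seat/board [ 0.6315 -0.0659  0.015 ]
seat/board [ 0.5715 -0.0045  0.015 ]
seat/board [ 0.5673 -0.0631  0.015 ]
seat/board [0.6764 0.0244 0.015 ]
seat/board [0.519  0.0382 0.015 ]
seat/board [ 0.6554 -0.2611  0.015 ]
seat/board [ 0.4461 -0.2654  0.015 ]
bar 1251 0.09172024305056425 ((556.5404052734375, -119.38487243652344), (15.852936744689941, 40.37075424194336), 34.61467742919922)
disc 1802 ((556.13232421875, -118.96796417236328), 28.107831954956055)
```

```bash
python3 -c "
from h import *
mv([.5997,-.0353,.06],-4.2)"
```

```text
dp [20.8 -4.7 75.8] dr [0.17 0.25 0.14] t 5.75 pos [ 0.5789 -0.0383  0.1359] yaw -4.06
```

Converted, 76 mm / 400 = 0.19, 20.8 mm / 400 = 0.052, 0.2 degrees / 360 = 0.0006.

send_rows(rows=[{"jaw":0.4,"dp":[0.02,-0.005,0.025],"dr":[0.0003,0.0003,0.0003]},{"jaw":0.4,"dp":[0.052,-0.0118,0.075],"dr":[0.0006,0.0006,0.0003]},{"jaw":0.4,"dp":[0.052,-0.0118,0.1375],"dr":[0.0006,0.0006,0.0003]},{"jaw":0.4,"dp":[0.052,-0.0118,0.19],"dr":[0.0006,0.0006,0.0003]},{"jaw":0.4,"dp":[0.052,-0.0118,0.19],"dr":[0.0006,0.0006,0.0003]}])

```text
clock: 6.38
ee_pos: [0.5988, -0.0359, 0.0578]
tool_rot: [0.999, -0.037, -0.002, -0.0]
force: [0.2, -1.0, -0.4]
opening: 0.554
grasp_force: 26.7
```

send_rows(rows=[{"jaw":0.4,"dp":[0,0,0],"dr":[0,0,0]}])

```text
clock: 6.5
ee_pos: [0.6005, -0.0362, 0.0602]
tool_rot: [0.999, -0.037, 0.0, -0.0]
force: [-0.4, -0.0, -0.9]
opening: 0.554
grasp_force: 26.7
```

Run:
```python
from h import *
c=grab('wrist'); mv([.5997,-.0353,.022],-4.2)
cv2.imwrite('pics/w3.png',cv2.resize(c['frame'],(800,600),interpolation=cv2.INTER_CUBIC))
```

```text
dp [-1.1 -1.  38.6] dr [-0.01 -0.04 -0.03] t 6.55 pos [ 0.6007 -0.0363  0.0606] yaw -4.23
```

View pics/w3.png

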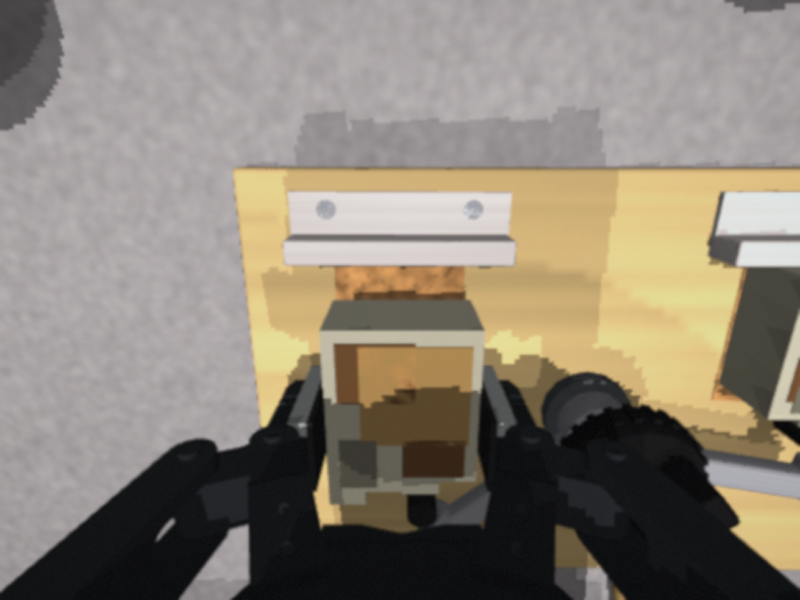

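The fragment's top front edge is unchanged in the hand at (321,331)–(483,330). The fence's top front edge is at (285,265)–(515,265), and the pad shows at (420,510), well behind the fragment. I'll measure the gap.

Run:
```python
from h import *
c=load('wrist'); s=.64
A=atz(c,285*s,265*s,.033);B=atz(c,515*s,265*s,.033); F=(A+B)/2
yaw=np.degrees(np.arctan2(-(A-B)[0],(A-B)[1])); print(F,np.linalg.norm(A-B),yaw)
z=np.nanmedian(cloud(c)[225:290,225:290,2]); print('frag top',z)
A=atz(c,321*s,331*s,z);B=atz(c,483*s,330*s,z); M=(A+B)/2; print(M,np.degrees(np.arctan2(-(A-B)[0],(A-B)[1])))
a=np.radians(-4.2); d=(F-M)[:2]
print('gap x,y jig',d@[np.cos(a),np.sin(a)],d@[-np.sin(a),np.cos(a)])
Z=cloud(c)[...,2]
for u,v in((350,345),(465,345),(345,490),(455,480)): print(Z[int(v*s),int(u*s)])
```

```text
[ 0.63712642 -0.03894471  0.033     ] 0.08933469574320775 -4.208318319169535
frag top 0.08269827743945277
[ 0.63025385 -0.03913836  0.08269828] -3.8258162062189522
gap x,y jig 0.0068399368479239815 0.0006964579830035214
0.08200522020361596
0.08131254579709744
0.08247438880100212
0.08214336877147717
```

Converted, 36 mm / 400 = 0.09, 32 mm / 400 = 0.08, -0.2 degrees / 360 = -0.0006.

send_rows(rows=[{"jaw":0.4,"dp":[0,-0.0013,0.03],"dr":[0,0,-0.0006]},{"jaw":0.4,"dp":[0,-0.0013,0.06],"dr":[0,0,-0.0006]},{"jaw":0.4,"dp":[0,-0.0013,0.08],"dr":[0,0,-0.0006]},{"jaw":0.4,"dp":[0,-0.0013,0.09],"dr":[0,0,-0.0006]},{"jaw":0.4,"dp":[0,-0.0013,0.09],"dr":[0,0,-0.0006]}])

```text
clock: 7.18
ee_pos: [0.5997, -0.036, 0.0234]
tool_rot: [0.999, -0.035, -0.001, -0.0]
force: [-0.0, 0.2, -1.6]
opening: 0.557
grasp_force: 26.7
```

Converted, 1.5 mm / 400 = 0.0038, 1 mm / 400 = 0.0025.

send_rows(rows=[{"jaw":0.4,"dp":[0,0,0.0013],"dr":[0,0,0]},{"jaw":0.4,"dp":[0,0,0.0025],"dr":[0,0,0]},{"jaw":0.4,"dp":[0,0,0.0038],"dr":[0,0,0]}])

```text
clock: 7.55
ee_pos: [0.6001, -0.0361, 0.0226]
tool_rot: [0.999, -0.035, -0.0, -0.0]
force: [-0.4, 0.0, -1.8]
opening: 0.557
grasp_force: 26.7
```

Converted, 1 mm / 400 = 0.0025, 0.5 mm / 400 = 0.0013.

send_rows(rows=[{"jaw":0.4,"dp":[0,0,0.0013],"dr":[0,0,0]},{"jaw":0.4,"dp":[0,0,0.0025],"dr":[0,0,0]},{"jaw":0.4,"dp":[0,0,0.0025],"dr":[0,0,0]}])

```text
clock: 7.92
ee_pos: [0.5999, -0.036, 0.0213]
tool_rot: [0.999, -0.035, -0.0, -0.0]
force: [-0.4, -0.7, -1.7]
opening: 0.557
grasp_force: 26.7
```

send_rows(rows=[{"jaw":0.4,"dp":[0,0,0.0008],"dr":[0,0,0]},{"jaw":0.4,"dp":[0,0,0.0013],"dr":[0,0,0]},{"jaw":0.4,"dp":[0,0,0.0013],"dr":[0,0,0]}])

```text
clock: 8.3
ee_pos: [0.6, -0.0361, 0.021]
tool_rot: [0.999, -0.035, -0.0, -0.0]
force: [-1.4, 0.3, 1.2]
opening: 0.559
grasp_force: 27.0
```

Converted, 0.5 mm / 400 = 0.0013, 0.3 mm / 400 = 0.0008.

send_rows(rows=[{"jaw":0.4,"dp":[0,0,0.0008],"dr":[0,0,0]},{"jaw":0.4,"dp":[0,0,0.0013],"dr":[0,0,0]},{"jaw":0.4,"dp":[0,0,0.0013],"dr":[0,0,0]}])

```text
clock: 8.68
ee_pos: [0.6, -0.036, 0.021]
tool_rot: [0.999, -0.035, -0.0, -0.0]
force: [-3.0, -0.2, 6.8]
opening: 0.559
grasp_force: 27.8
```

Contact: the fragment is seated. I'll release it gently and rise.

send_rows(rows=[{"jaw":0.5,"dp":[0,0,-0.001],"dr":[0,0,0]},{"jaw":0.57,"dp":[0,0,-0.001],"dr":[0,0,0]},{"jaw":0.62,"dp":[0,0,-0.001],"dr":[0,0,0]},{"jaw":0.7,"dp":[0,0,-0.001],"dr":[0,0,0]},{"jaw":0.72,"dp":[0,0,-0.001],"dr":[0,0,0]}])

```text
clock: 9.3
ee_pos: [0.6, -0.036, 0.0207]
tool_rot: [0.999, -0.035, -0.0, -0.0]
force: [0.9, -0.2, -0.6]
opening: 0.713
grasp_force: 0.0
```

Converted, -140 mm / 400 = -0.35, -110 mm / 400 = -0.275.

send_rows(rows=[{"jaw":0.72,"dp":[0,0,-0.01],"dr":[0,0,0]},{"jaw":0.72,"dp":[0,0,-0.05],"dr":[0,0,0]},{"jaw":0.72,"dp":[0,0,-0.15],"dr":[0,0,0]},{"jaw":0.72,"dp":[0,0,-0.275],"dr":[0,0,0]},{"jaw":0.72,"dp":[0,0,-0.35],"dr":[0,0,0]}])

```text
clock: 9.93
ee_pos: [0.6011, -0.0361, 0.1646]
tool_rot: [0.999, -0.035, 0.002, -0.0]
force: [0.2, -1.0, -1.3]
opening: 0.721
grasp_force: 0.0
```

Converted, -30 mm / 400 = -0.075, -20 mm / 400 = -0.05.

send_rows(rows=[{"jaw":0.72,"dp":[-0.05,0,0],"dr":[0,0,0]},{"jaw":0.72,"dp":[-0.075,0.025,0],"dr":[0,0,0]},{"jaw":0.72,"dp":[-0.075,0.025,0],"dr":[0,0,0]},{"jaw":0.72,"dp":[-0.075,0.025,0],"dr":[0,0,0]}])

```text
clock: 10.42
ee_pos: [0.5698, -0.0442, 0.1607]
tool_rot: [0.999, -0.036, -0.0, -0.0]
force: [-0.8, 0.2, -0.2]
opening: 0.721
grasp_force: 0.0
```

Run:
```python
from h import *
c=grab('wrist'); mv([.5565,-.119,.14],128)
cv2.imwrite('pics/w4.png',cv2.resize(c['frame'],(800,600),interpolation=cv2.INTER_CUBIC))
```

```text
dp [-8.  75.7 20.6] dr [-4.0000e-02 -1.0000e-02 -1.3206e+02] t 10.47 pos [ 0.5698 -0.0441  0.1607] yaw -4.06
```

View pics/w4.png

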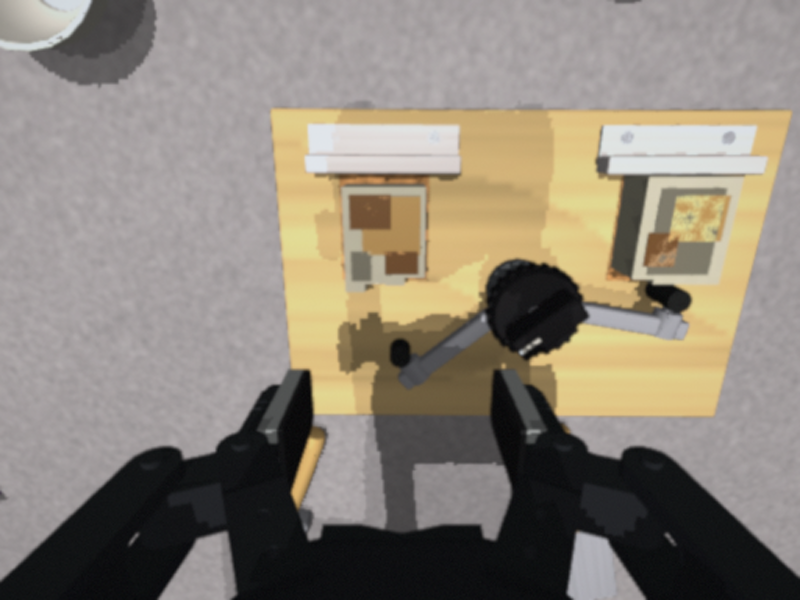

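The fragment sits square, with its front edge at (342–428, 185) just before the fence face at y≈174. The press arm runs from the knob at (535,308) to its end at (410,375), with the pad at (400,352), clear of the broken side at (370,288). Now I'll measure the bar, axis and arm.

Run:
```python
from h import *
from cell import bot
c=load('wrist'); s=.64; P=cloud(c)
k=P[160:240,300:385].reshape(-1,3)
b=k[(k[:,2]>.084)&(k[:,2]<.1)]; print('bar',np.median(b[:,2]),cv2.minAreaRect((b[:,:2]*1000).astype(np.float32)), b.mean(0))
d=k[(k[:,2]>.064)&(k[:,2]<.074)]; print('disc',np.median(d[:,2]),cv2.minEnclosingCircle((d[:,:2]*1000).astype(np.float32)))
# arm: board-top 23mm -> z .038
E=atz(c,410*s,375*s,.038); 
for u,v in((487,316),(493,328),(402,378),(417,383),(400,343),(400,365)): print((u,v),dep(c,u*s,v*s).round(4),atz(c,u*s,v*s,.038).round(4))
a=P[200:248,250:318].reshape(-1,3); a=a[(a[:,2]>.031)&(a[:,2]<.045)]
print('arm',len(a),cv2.minAreaRect((a[:,:2]*1000).astype(np.float32)),cv2.fitLine((a[:,:2]*1000).astype(np.float32),cv2.DIST_HUBER,0,.01,.01).ravel())
A=atz(c,305*s,173*s,.033);B=atz(c,460*s,174*s,.033);F=(A+B)/2; print('fence',F,np.linalg.norm(A-B))
A=atz(c,342*s,186*s,.043);B=atz(c,428*s,186*s,.043);M=(A+B)/2; print('frag',M,np.linalg.norm(A-B),np.degrees(np.arctan2(-(A-B)[0],(A-B)[1])))
print('q',np.round(bot.get_obs()['q'],2))
```

```text
bar 0.09176106753818414 ((556.7684326171875, -119.17668151855469), (15.116552352905273, 40.40095138549805), 35.87000274658203) [ 0.55816627 -0.11864138  0.0911162 ]
disc 0.06889493480581199 ((556.0789794921875, -119.35255432128906), 27.686405181884766)
(487, 316) [ 0.5559 -0.0924  0.0649] [ 0.5454 -0.0971  0.038 ]
(493, 328) [ 0.5493 -0.0953  0.0671] [ 0.537  -0.1008  0.038 ]
(402, 378) [ 0.505  -0.0406  0.037 ] [ 0.5056 -0.0406  0.038 ]
(417, 383) [ 0.5013 -0.0503  0.0383] [ 0.5012 -0.0503  0.038 ]
(400, 343) [ 0.529 -0.041  0.034] [ 0.5308 -0.0411  0.038 ]
(400, 365) [ 0.5154 -0.04    0.0385] [ 0.5151 -0.04    0.038 ]
arm 1029 ((521.38818359375, -67.88899993896484), (31.134992599487305, 67.47569274902344), 17.741863250732422) [ 5.0939953e-01 -8.6053014e-01  5.2274103e+02 -6.6851593e+01]
fence [ 0.6362125  -0.03852835  0.033     ] 0.08993323431232063
frag [ 0.62984289 -0.03978029  0.043     ] 0.048480273976378996 -4.052890791902987
q [-0.08  0.35  1.81  0.    0.98  1.56]
```

Converted, 75.7 mm / 400 = 0.1893, 60 mm / 400 = 0.15, -50 degrees / 360 = -0.1389.

send_rows(rows=[{"jaw":0.45,"dp":[-0.005,0.05,0],"dr":[0,0,-0.0278]},{"jaw":0.45,"dp":[-0.01,0.1,0],"dr":[0,0,-0.0556]},{"jaw":0.45,"dp":[-0.015,0.15,0],"dr":[0,0,-0.0833]},{"jaw":0.45,"dp":[-0.02,0.1893,0],"dr":[0,0,-0.1111]},{"jaw":0.45,"dp":[-0.02,0.1893,0],"dr":[0,0,-0.1389]}])

```text
clock: 11.1
ee_pos: [0.5562, -0.1199, 0.1604]
tool_rot: [0.92, 0.393, -0.0, -0.0]
force: [-0.1, -0.1, 0.2]
opening: 0.449
grasp_force: 0.0
```

Converted, -50 degrees / 360 = -0.1389.

send_rows(rows=[{"jaw":0.45,"dp":[0,0,0],"dr":[0,0,-0.0278]},{"jaw":0.45,"dp":[0,0,0],"dr":[0,0,-0.0556]},{"jaw":0.45,"dp":[0,0,0],"dr":[0,0,-0.0833]},{"jaw":0.45,"dp":[0,0,0],"dr":[0,0,-0.1111]},{"jaw":0.45,"dp":[0,0,0],"dr":[0,0,-0.1389]}])

```text
clock: 11.72
ee_pos: [0.5565, -0.1189, 0.1604]
tool_rot: [0.667, 0.745, -0.0, -0.0]
force: [0.2, 0.8, -0.6]
opening: 0.452
grasp_force: 0.0
```

Converted, -29.6 degrees / 360 = -0.0822.

send_rows(rows=[{"jaw":0.45,"dp":[0,0,0],"dr":[0,0,-0.0278]},{"jaw":0.45,"dp":[0,0,0],"dr":[0,0,-0.0556]},{"jaw":0.45,"dp":[0,0,0],"dr":[0,0,-0.0822]},{"jaw":0.45,"dp":[0,0,0],"dr":[0,0,-0.0822]},{"jaw":0.45,"dp":[0,0,0],"dr":[0,0,-0.0822]}])

```text
clock: 12.35
ee_pos: [0.5563, -0.1188, 0.1606]
tool_rot: [0.459, 0.888, -0.0, -0.0]
force: [0.0, -0.2, 0.4]
opening: 0.448
grasp_force: 0.0
```

Run:
```python
from h import *
from cell import bot
c=grab('wrist'); mv([.5565,-.1192,.074],125.5)
o=bot.get_obs(); print(np.round(o['q'],2),np.round(o['force'],2),np.round(o['wrist_torque'],3))
cv2.imwrite('pics/w5.png',cv2.resize(c['frame'],(800,600),interpolation=cv2.INTER_CUBIC))
```

```text
dp [-0.5  0.1 86.6] dr [-0.03 -0.04 -0.11] t 12.4 pos [ 0.5562 -0.1188  0.1606] yaw 125.39
[-0.21  0.35  1.82  0.    0.98 -0.83] [-0.1   0.33 -0.31] [-0.046 -0.054  0.02 ]
```

View pics/w5.png

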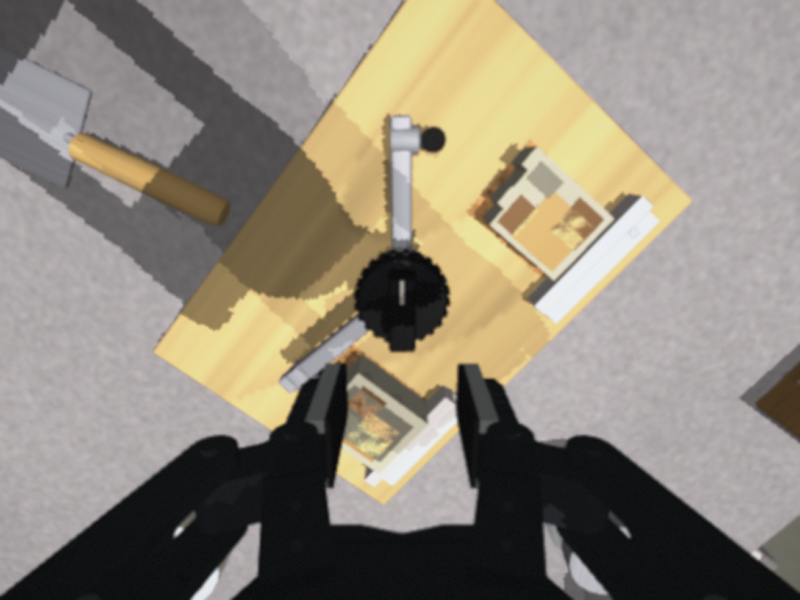

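The arm and bar are vertical in the picture (x≈402), the knob is at (402,300), and the fingers are centred on the bar. I'll descend and grip gently.

Converted, 86 mm / 400 = 0.215, 82 mm / 400 = 0.205.

send_rows(rows=[{"jaw":0.45,"dp":[-0.0013,0,0.075],"dr":[0,0,0]},{"jaw":0.45,"dp":[-0.0013,0,0.15],"dr":[0,0,0]},{"jaw":0.45,"dp":[-0.0013,0,0.1875],"dr":[0,0,0]},{"jaw":0.45,"dp":[-0.0013,0,0.205],"dr":[0,0,0]},{"jaw":0.45,"dp":[-0.0013,0,0.215],"dr":[0,0,0]}])

```text
clock: 13.02
ee_pos: [0.5568, -0.1194, 0.075]
tool_rot: [0.458, 0.889, 0.0, 0.0]
force: [-0.5, -0.2, -0.6]
opening: 0.45
grasp_force: 0.0
```

send_rows(rows=[{"jaw":0.35,"dp":[0,0,0],"dr":[0,0,0]},{"jaw":0.28,"dp":[0,0,0],"dr":[0,0,0]},{"jaw":0.22,"dp":[0,0,0],"dr":[0,0,0]},{"jaw":0.18,"dp":[0,0,0],"dr":[0,0,0]},{"jaw":0.15,"dp":[0,0,0],"dr":[0,0,0]}], newtons=30)

```text
clock: 13.65
ee_pos: [0.5566, -0.1192, 0.0751]
tool_rot: [0.457, 0.889, 0.0, -0.0]
force: [0.4, 0.9, 2.5]
opening: 0.155
grasp_force: 26.1
```

```bash
cat > s.py <<'E'
from h import *
from cell import bot
mv([.5565,-.1192,.0745],125.5)
o=bot.get_obs(); print('F',np.round(o['force'],2),'M',np.round(o['wrist_torque'],3),'q6',round(o['q'][5],4),'tau6',round(o['joint_torque'][5],3),'op',round(o['opening'],3),'g',round(o['grasp_force'],1))
E
python3 s.py
```

```text
dp [ 0.  -0.1  0.6] dr [ 0.01 -0.01  0.06] t 13.65 pos [ 0.5566 -0.1192  0.0751] yaw 125.56
F [0.4  0.9  2.48] M [ 0.144 -0.017  0.128] q6 -0.8347 tau6 0.091 op 0.155 g 26.1
```

Converted, 5 degrees / 360 = 0.0139.

send_rows(rows=[{"jaw":0,"dp":[0,0,0],"dr":[0,0,0]},{"jaw":0,"dp":[0,0,0],"dr":[0,0,0]},{"jaw":0,"dp":[0,0,0],"dr":[0,0,0.0028]},{"jaw":0,"dp":[0,0,0],"dr":[0,0,0.0083]},{"jaw":0,"dp":[0,0,0],"dr":[0,0,0.0139]}], newtons=90)

```text
clock: 14.28
ee_pos: [0.5566, -0.1192, 0.0753]
tool_rot: [0.496, 0.868, -0.0, -0.0]
force: [-0.2, 1.6, 5.8]
opening: 0.137
grasp_force: 88.1
```

```bash
python3 s.py
```

```text
dp [ 0.1 -0.   0.8] dr [-0.   -0.   -4.96] t 14.28 pos [ 0.5566 -0.1192  0.0753] yaw 120.54
F [-0.19  1.61  5.78] M [0.263 0.215 0.483] q6 -0.7468 tau6 0.048 op 0.137 g 88.1
```

Converted, 8 degrees / 360 = 0.0222.

send_rows(rows=[{"jaw":0,"dp":[0,0,0],"dr":[0,0,0.0056]},{"jaw":0,"dp":[0,0,0],"dr":[0,0,0.0111]},{"jaw":0,"dp":[0,0,0],"dr":[0,0,0.0167]},{"jaw":0,"dp":[0,0,0],"dr":[0,0,0.0194]},{"jaw":0,"dp":[0,0,0],"dr":[0,0,0.0222]}])

```text
clock: 14.9
ee_pos: [0.5566, -0.1192, 0.0753]
tool_rot: [0.555, 0.832, -0.0, -0.0]
force: [-2.0, 0.7, 5.8]
opening: 0.137
grasp_force: 88.1
```

```bash
python3 s.py
python3 - <<'E'
from h import *
c=grab('wrist')
cv2.imwrite('pics/w6.png',cv2.resize(c['frame'],(800,600),interpolation=cv2.INTER_CUBIC))
E
```

```text
dp [ 0.1 -0.1  0.8] dr [ -0.    -0.   -12.92] t 14.9 pos [ 0.5566 -0.1192  0.0753] yaw 112.58
F [-1.98  0.71  5.83] M [0.177 0.186 0.455] q6 -0.6077 tau6 0.28 op 0.137 g 88.1
```

View pics/w6.png

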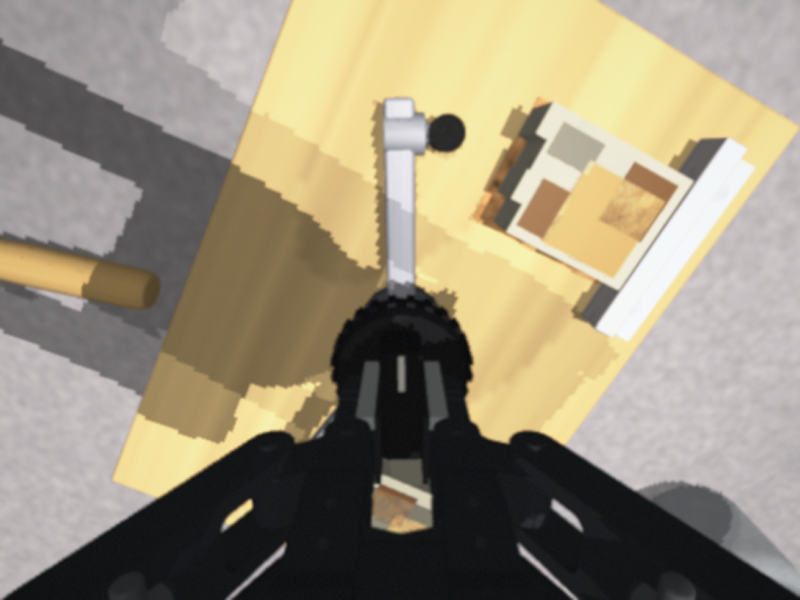

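The press arm still points straight up the picture (x≈400), so it follows the grip. The pad is at (447,133), approaching the broken edge at about (500,180). I'll carry on, slowing down.

Converted, 3.5 degrees / 360 = 0.0097.

send_rows(rows=[{"jaw":0,"dp":[0,0,0],"dr":[0,0,0.0056]},{"jaw":0,"dp":[0,0,0],"dr":[0,0,0.0097]},{"jaw":0,"dp":[0,0,0],"dr":[0,0,0.0139]},{"jaw":0,"dp":[0,0,0],"dr":[0,0,0.0167]},{"jaw":0,"dp":[0,0,0],"dr":[0,0,0.0194]}])

```text
clock: 15.58
ee_pos: [0.5566, -0.1192, 0.0753]
tool_rot: [0.605, 0.796, -0.0, -0.0]
force: [-1.1, 1.2, 5.8]
opening: 0.139
grasp_force: 88.1
```

```bash
cat > m.py <<'E'
from h import *
from cell import bot
import time
T=[];
for i in range(4):
    c=grab('wrist'); o=bot.get_obs(); T.append(o['wrist_torque'][2])
P=cloud(c); p=P[50:250,190:460].reshape(-1,3)
r=R.from_quat(o['tool_rot']).as_matrix(); yaw=np.arctan2(r[1,0],r[0,0])
t=p[(p[:,2]>.0405)&(p[:,2]<.046)&(np.hypot(p[:,0]-.614,p[:,1]+.038)<.05)]
a=np.radians(-4.2); X=t[:,:2]@np.array([[np.cos(a),-np.sin(a)],[np.sin(a),np.cos(a)]])
ax=np.array([.5565,-.1192])@np.array([[np.cos(a),-np.sin(a)],[np.sin(a),np.cos(a)]])
q=X-ax
print('t',round(o['clock'],2),'yaw',round(np.degrees(yaw),2),'Mz',np.round(T,3),np.mean(T).round(3),'frag n',len(t),'front x',(np.percentile(q[:,0],98)*1000).round(1),'y',(np.percentile(q[:,1],[2,98])*1000).round(1))
E
python3 m.py
```

```text
t 15.78 yaw 105.6 Mz [0.392 0.4   0.384 0.369] 0.386 frag n 8418 front x 66.0 y [ 62.7 108.9]
```

Converted, 4 degrees / 360 = 0.0111.

send_rows(rows=[{"jaw":0,"dp":[0,0,0],"dr":[0,0,0.0022]},{"jaw":0,"dp":[0,0,0],"dr":[0,0,0.0044]},{"jaw":0,"dp":[0,0,0],"dr":[0,0,0.0067]},{"jaw":0,"dp":[0,0,0],"dr":[0,0,0.0089]},{"jaw":0,"dp":[0,0,0],"dr":[0,0,0.0111]}])

```text
clock: 16.4
ee_pos: [0.5566, -0.1192, 0.0753]
tool_rot: [0.632, 0.775, -0.0, -0.0]
force: [-1.5, 1.0, 6.2]
opening: 0.135
grasp_force: 88.1
```

```bash
python3 s.py; python3 m.py
```

```text
dp [ 0.  -0.1  0.8] dr [ -0.    -0.   -23.91] t 16.4 pos [ 0.5566 -0.1192  0.0753] yaw 101.59
F [-1.54  0.97  6.23] M [0.232 0.184 0.522] q6 -0.4159 tau6 0.321 op 0.135 g 88.1
t 16.6 yaw 101.6 Mz [0.441 0.39  0.41  0.388] 0.407 frag n 8602 front x 66.0 y [ 62.7 109. ]
```

Converted, 1.5 degrees / 360 = 0.0042.

send_rows(rows=[{"jaw":0,"dp":[0,0,0],"dr":[0,0,0.0014]},{"jaw":0,"dp":[0,0,0],"dr":[0,0,0.0028]},{"jaw":0,"dp":[0,0,0],"dr":[0,0,0.0042]},{"jaw":0,"dp":[0,0,0],"dr":[0,0,0.0056]},{"jaw":0,"dp":[0,0,0],"dr":[0,0,0.0069]}])

```text
clock: 17.23
ee_pos: [0.5565, -0.1192, 0.0753]
tool_rot: [0.649, 0.761, -0.0, -0.0]
force: [-1.4, 1.4, 6.8]
opening: 0.141
grasp_force: 88.1
```

```bash
python3 s.py; python3 m.py
```

```text
dp [ 0.  -0.   0.8] dr [-1.00e-02 -0.00e+00 -2.64e+01] t 17.23 pos [ 0.5565 -0.1192  0.0753] yaw 99.1
F [-1.41  1.39  6.82] M [0.262 0.193 0.461] q6 -0.3724 tau6 0.388 op 0.141 g 88.1
t 17.43 yaw 99.1 Mz [0.5   0.4   0.37  0.408] 0.419 frag n 8679 front x 66.1 y [ 62.7 108.8]
```

Converted, 2.5 degrees / 360 = 0.0069.

send_rows(rows=[{"jaw":0,"dp":[0,0,0],"dr":[0,0,0.0014]},{"jaw":0,"dp":[0,0,0],"dr":[0,0,0.0028]},{"jaw":0,"dp":[0,0,0],"dr":[0,0,0.0042]},{"jaw":0,"dp":[0,0,0],"dr":[0,0,0.0056]},{"jaw":0,"dp":[0,0,0],"dr":[0,0,0.0069]}])

```text
clock: 18.05
ee_pos: [0.5565, -0.1192, 0.0753]
tool_rot: [0.665, 0.747, -0.0, -0.0]
force: [-1.6, 1.3, 5.6]
opening: 0.144
grasp_force: 88.2
```

```bash
python3 s.py|tail -1; python3 m.py
```

```text
F [-1.6   1.29  5.56] M [0.213 0.224 0.475] q6 -0.3288 tau6 0.388 op 0.144 g 88.2
t 18.25 yaw 96.6 Mz [0.421 0.331 0.413 0.428] 0.398 frag n 8712 front x 66.0 y [ 62.6 108.7]
```

Converted, 2 degrees / 360 = 0.0056.

send_rows(rows=[{"jaw":0,"dp":[0,0,0],"dr":[0,0,0.0014]},{"jaw":0,"dp":[0,0,0],"dr":[0,0,0.0028]},{"jaw":0,"dp":[0,0,0],"dr":[0,0,0.0042]},{"jaw":0,"dp":[0,0,0],"dr":[0,0,0.0056]}])

```text
clock: 18.75
ee_pos: [0.5565, -0.1193, 0.0753]
tool_rot: [0.678, 0.735, -0.0, -0.0]
force: [-1.2, 1.1, 6.9]
opening: 0.137
grasp_force: 88.2
```

```bash
python3 s.py|tail -1; python3 m.py
```

```text
F [-1.2   1.12  6.92] M [0.25  0.219 0.623] q6 -0.294 tau6 0.466 op 0.137 g 88.2
t 18.95 yaw 94.61 Mz [0.492 0.534 0.542 0.42 ] 0.497 frag n 8705 front x 67.0 y [ 62.6 108.4]
```

Contact is felt and the fragment is starting to slide (+0.1 N m, front moved 1 mm). I'll continue in small steps.

Converted, 1.2 degrees / 360 = 0.0033.

send_rows(rows=[{"jaw":0,"dp":[0,0,0],"dr":[0,0,0.0011]},{"jaw":0,"dp":[0,0,0],"dr":[0,0,0.0022]},{"jaw":0,"dp":[0,0,0],"dr":[0,0,0.0033]},{"jaw":0,"dp":[0,0,0],"dr":[0,0,0.0044]},{"jaw":0,"dp":[0,0,0],"dr":[0,0,0.0056]}])

```text
clock: 19.58
ee_pos: [0.5565, -0.1192, 0.0753]
tool_rot: [0.691, 0.723, -0.0, -0.0]
force: [-0.6, 1.5, 6.1]
opening: 0.139
grasp_force: 88.2
```

```bash
python3 s.py|tail -1; python3 m.py
```

```text
F [-0.64  1.55  6.08] M [0.198 0.216 0.636] q6 -0.2591 tau6 0.487 op 0.139 g 88.2
t 19.77 yaw 92.61 Mz [0.577 0.457 0.501 0.502] 0.509 frag n 8670 front x 69.8 y [ 62.5 108. ]
```

Converted, 1 degrees / 360 = 0.0028.

send_rows(rows=[{"jaw":0,"dp":[0,0,0],"dr":[0,0,0.0011]},{"jaw":0,"dp":[0,0,0],"dr":[0,0,0.0022]},{"jaw":0,"dp":[0,0,0],"dr":[0,0,0.0028]}])

```text
clock: 20.15
ee_pos: [0.5565, -0.1192, 0.0753]
tool_rot: [0.697, 0.717, -0.0, -0.0]
force: [-2.2, 0.6, 6.0]
opening: 0.14
grasp_force: 88.2
```

```bash
python3 s.py|tail -1; python3 m.py
```

```text
F [-2.21  0.64  5.99] M [0.196 0.232 0.575] q6 -0.2417 tau6 0.555 op 0.14 g 88.2
t 20.35 yaw 91.61 Mz [0.544 0.495 0.533 0.55 ] 0.53 frag n 8616 front x 71.4 y [ 62.4 107.5]
```

Converted, 0.6 degrees / 360 = 0.0017.

send_rows(rows=[{"jaw":0,"dp":[0,0,0],"dr":[0,0,0.0008]},{"jaw":0,"dp":[0,0,0],"dr":[0,0,0.0017]}])

```text
clock: 20.6
ee_pos: [0.5565, -0.1192, 0.0753]
tool_rot: [0.701, 0.713, -0.0, -0.0]
force: [-1.5, 1.7, 6.2]
opening: 0.137
grasp_force: 88.2
```

```bash
python3 s.py|tail -1; python3 m.py
```

```text
F [-1.49  1.74  6.16] M [0.176 0.232 0.573] q6 -0.2313 tau6 0.508 op 0.137 g 88.2
t 20.8 yaw 91.01 Mz [0.554 0.484 0.513 0.485] 0.509 frag n 8539 front x 72.2 y [ 62.4 106.9]
```

Converted, 0.5 degrees / 360 = 0.0014.

send_rows(rows=[{"jaw":0,"dp":[0,0,0],"dr":[0,0,0.0007]},{"jaw":0,"dp":[0,0,0],"dr":[0,0,0.0014]}])

```text
clock: 21.05
ee_pos: [0.5565, -0.1192, 0.0753]
tool_rot: [0.704, 0.71, -0.0, -0.0]
force: [-1.2, 0.7, 5.6]
opening: 0.141
grasp_force: 88.3
```

```bash
python3 s.py|tail -1; python3 m.py
```

```text
F [-1.19  0.66  5.62] M [0.259 0.206 0.677] q6 -0.2226 tau6 0.591 op 0.141 g 88.3
t 21.25 yaw 90.52 Mz [0.557 0.558 0.613 0.568] 0.574 frag n 8485 front x 72.5 y [ 62.4 106.4]
```

Converted, 0.3 degrees / 360 = 0.0008.

send_rows(rows=[{"jaw":0,"dp":[0,0,0],"dr":[0,0,0.0004]},{"jaw":0,"dp":[0,0,0],"dr":[0,0,0.0008]}])

```text
clock: 21.5
ee_pos: [0.5565, -0.1192, 0.0753]
tool_rot: [0.706, 0.709, -0.0, -0.0]
force: [-1.0, 1.2, 5.7]
opening: 0.14
grasp_force: 88.4
```

```bash
python3 s.py|tail -1; python3 m.py;python3 m.py
```

```text
F [-0.99  1.15  5.67] M [0.245 0.203 0.728] q6 -0.2175 tau6 0.668 op 0.14 g 88.4
t 21.7 yaw 90.23 Mz [0.665 0.614 0.666 0.673] 0.654 frag n 8452 front x 72.4 y [ 62.3 106.1]
t 21.9 yaw 90.23 Mz [0.681 0.66  0.596 0.655] 0.648 frag n 8428 front x 72.4 y [ 62.3 106.1]
```

Converted, 0.2 degrees / 360 = 0.0006.

send_rows(rows=[{"jaw":0,"dp":[0,0,0],"dr":[0,0,0.0003]},{"jaw":0,"dp":[0,0,0],"dr":[0,0,0.0006]}])

```text
clock: 22.15
ee_pos: [0.5565, -0.1192, 0.0753]
tool_rot: [0.707, 0.707, -0.0, -0.0]
force: [-1.3, 0.5, 5.6]
opening: 0.137
grasp_force: 88.4
```

```bash
python3 s.py|tail -1; python3 m.py;python3 m.py
```

```text
F [-1.26  0.53  5.62] M [0.273 0.294 0.733] q6 -0.2141 tau6 0.715 op 0.137 g 88.4
t 22.35 yaw 90.04 Mz [0.73  0.675 0.625 0.718] 0.687 frag n 8419 front x 72.4 y [ 62.3 105.8]
t 22.55 yaw 90.04 Mz [0.693 0.763 0.684 0.705] 0.711 frag n 8415 front x 72.4 y [ 62.3 105.9]
```

That is about 3.5 N. Letting go and rising.

send_rows(rows=[{"jaw":0.18,"dp":[0,0,0],"dr":[0,0,0]},{"jaw":0.22,"dp":[0,0,0],"dr":[0,0,0]},{"jaw":0.3,"dp":[0,0,0],"dr":[0,0,0]},{"jaw":0.4,"dp":[0,0,0],"dr":[0,0,0]},{"jaw":0.42,"dp":[0,0,0],"dr":[0,0,0]}])

```text
clock: 23.18
ee_pos: [0.5563, -0.1193, 0.0747]
tool_rot: [0.707, 0.707, -0.0, -0.0]
force: [0.3, 0.1, 0.3]
opening: 0.421
grasp_force: 0.0
```

Converted, -85 mm / 400 = -0.2125, -60 mm / 400 = -0.15.

send_rows(rows=[{"jaw":0.42,"dp":[0,0,-0.0125],"dr":[0,0,0]},{"jaw":0.42,"dp":[0,0,-0.0625],"dr":[0,0,0]},{"jaw":0.42,"dp":[0,0,-0.15],"dr":[0,0,0]},{"jaw":0.42,"dp":[0,0,-0.2125],"dr":[0,0,0]},{"jaw":0.42,"dp":[0,0,-0.2125],"dr":[0,0,0]}])

```text
clock: 23.8
ee_pos: [0.5578, -0.1196, 0.162]
tool_rot: [0.707, 0.707, 0.001, 0.002]
force: [0.4, -0.2, -0.4]
opening: 0.421
grasp_force: 0.0
```

```bash
python3 s.py
python3 - <<'E'
from h import *
c=grab('wrist'); t=grab('top')
a=cv2.resize(c['frame'],(400,300),interpolation=cv2.INTER_AREA)
f=t['frame'][148:230,244:354]; f=cv2.resize(f,(400,298),interpolation=cv2.INTER_CUBIC)
cv2.imwrite('pics/w7.png',np.hstack([c['frame'][:300,56:456],np.vstack([f,np.zeros((2,400,3),np.uint8)])]))
P=cloud(c); k=P.reshape(-1,3); k=k[np.hypot(k[:,0]-.5565,k[:,1]+.1192)<.03]
b=k[(k[:,2]>.084)&(k[:,2]<.1)]; print('bar',len(b),cv2.minAreaRect((b[:,:2]*1000).astype(np.float32)))
E
```

```text
dp [ 0.4 -1.6 87.5] dr [  0.19   0.1  -35.54] t 23.8 pos [ 0.5578 -0.1196  0.162 ] yaw 89.96
F [ 0.41 -0.16 -0.45] M [ 0.009  0.011 -0.025] q6 -0.2132 tau6 0.0 op 0.421 g 0.0
bar 871 ((556.1130981445312, -119.32058715820312), (13.67306900024414, 40.00286102294922), 0.25776010751724243)
```

View pics/w7.png

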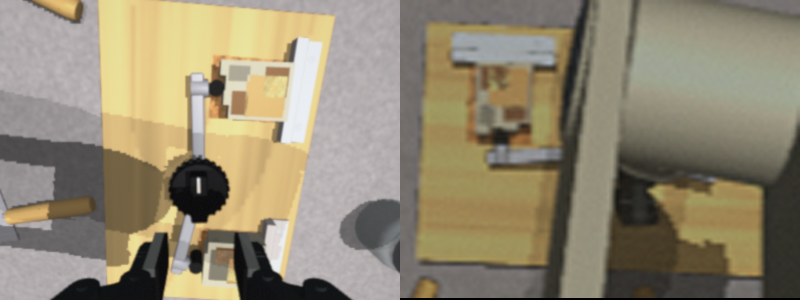

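The left half shows the pad at (216,88) pressing the fragment, whose front edge at (292,62)–(288,120) lies along the fence. The outer arm runs from (190,215) to (178,270) beside the neighbour. One numeric check of flushness and of the outer arm before I hand in.

Run:
```python
from h import *
c=load('wrist'); t=load('top')
E=atz(c,178+56,269,.055); print('outer end now',E)
# before, from crop1 (top camera)
print('outer end before',atz(t,244+430/5,148+240/5,.055))
P=cloud(c).reshape(-1,3); a=np.radians(-4.2); M=np.array([[np.cos(a),-np.sin(a)],[np.sin(a),np.cos(a)]])
q=(P[:,:2]-[.5565,-.1192])@M*1000
def prof(lo,hi,y0,y1,side):
    for y in np.arange(y0,y1,8):
        s=q[(P[:,2]>lo)&(P[:,2]<hi)&(q[:,1]>y)&(q[:,1]<y+8)&(q[:,0]>30)&(q[:,0]<95)]
        if len(s): print(y,len(s),np.percentile(s[:,0],side).round(1))
print('frag front');prof(.040,.047,62,108,98)
print('fence face');prof(.030,.0365,40,130,2)
```

```text
outer end now [ 0.53519903 -0.20617566  0.055     ]
outer end before [ 0.53150326 -0.2108344   0.055     ]
frag front
62 463 72.9
70 472 72.5
78 496 73.0
86 502 72.7
94 519 72.5
102 512 72.2
fence face
40 82 73.6
48 98 73.5
56 90 73.7
64 72 76.6
72 79 76.5
80 74 77.0
88 83 76.8
96 86 76.4
104 93 76.1
112 119 74.3
120 134 74.4
128 52 74.2
```

```bash
python3 -c "
from cell import bot
print(bot.finish_job())"
```

```text
the job is handed in; nothing more can be done
None
```

The fragment is seated painted side up and flush against the fence, clamped by the inner knob at about 3.5 N (estimated from wrist torque), and the job was handed in after about 24 s; my one check on the outer arm, partly hidden by a finger, agreed with its earlier position to about 1.5°.

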